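# Tip a parts case's open lid over and press it home

## Robot

A 6-joint arm with a two-finger parallel gripper is mounted at the origin on a cart in front of the work surface, level with it; the furniture and walls round the work are solid. World frame = base frame: x ahead of the robot, y to its left, z up, the work surface at z = 0. Lengths are in m, angles in rad, forces in N, time in s.
With the tool pointing down it reaches from about 0.275 to 0.825 m from the base axis. Payload 4.9 kg.
Tool frame: the origin (TCP) lies midway between the tips of the shut fingers; the grasp point (between the pads) lies 19 mm behind it (bot.grip_depth is the distance from the TCP to the grasp point, in m); y points along the fingers, x is the direction in which the jaws open and shut, and the axes are right-handed (so a half turn about y gives the same grasp; the last joint's range is limited). The gripper opens to 85 mm and grips with 20 to 120 N. Pads are 22 mm wide; open, the fingers measure 114 mm over their backs; the gripper's body (76 mm by 85 mm) begins 54 mm behind the grasp point. The pads swing forward as they close: fully open they stand 13 mm farther back than shut.
Start: joints at [-1.399, 0.326, -0.193, 1.052, 0, 1.437], TCP at [0.166, -0.524, 0.231] pointing down, gripper open.
Joint ranges: [-2.65, 2.65], [-0.97, 1.79], [-1.3, 1.35], [-1.93, 2.1], [-1.47, 1.37], [-3.14, 3.14]. Speed limits (rad/s): [2.57, 2.57, 3.14, 3.14, 3.14, 3.14].

## Interface

Orientations are given as a unit quaternion [w, x, y, z].
In Python, from cell import bot gives the robot as it stands. Calls block until the motion is done:
- bot.move_pose(position, orientation): joint-space move of the TCP to a pose.
- bot.move_linear(position, speed=0.15, rotation=None, until_force=None): straight line of the TCP; rotation=None keeps the orientation; speed is the mean speed in m/s. With until_force (N) it stops when the force on the tool has changed by that much, and returns True; else False.
- bot.goto_joints(angles): joint-space move.
- bot.set_gripper(opening, grasp_force=None): opening from 0.0 (shut) to 1.0 (fully open); grasp_force is the grip in N (None keeps the last); returns when the fingers have stopped.
- bot.wait(seconds).
- bot.solve_ik(position, orientation): joint angles nearest the present ones, or None.
- bot.camera(name): name is "scene" or "top" or "wrist"; returns the picture (384x512x3 uint8, red, green, blue); there is no depth.
- bot.calibration(name): a dict with "mtx" (3x3 intrinsics, pixels), "extrinsics" (4x4, takes a point from world to camera coordinates); the wrist camera has in their place "hand_eye" (4x4, takes a point from camera to tool coordinates, whose origin is the TCP and whose axes are the tool frame's). Camera axes: x right, y down, z forward; pixel columns grow to the right and rows downward; lengths in m; the calibration is good to about 2 mm. A picture is of the moment at which its call begins: read the wrist's pose just before it. calibration takes no time and is no camera call.
A pose or a line that the arm cannot do raises bot.PlanningError and nothing moves.
- bot.close_job(): hands the job in, once; it reports no verdict.
Trained networks look in the newest picture that a camera, given by its name, has taken for a name from the list of things; names that differ only in an ending like _2 or _b are one class to them, and where a whole thing is asked for, a point or a joint stands for the part that bears it (a point fixed in the world has none). Each returns a list of dicts, best first, with "confidence" (0 to 1); they miss things now and then, are a little off and sometimes report something else, mostly with a low value. They report only what shows in the picture. A call takes as long as a camera call.
- bot.search_frame(camera, thing): "bbox" ([left, top, width, height] in pixels, round what is visible of it).
Readings, each from a call of its own:
- bot.read_clock(): time.
- bot.read_joint_positions(): joint angles.
- bot.read_joint_vel(): joint speeds.
- bot.read_joint_efforts(): joint torques, N m.
- bot.read_position(): TCP position.
- bot.read_tool_rot(): TCP orientation.
- bot.read_ft_force(): force on the tool from outside, world axes, zero at the start.
- bot.read_moment(): the same for the moment, N m.
- bot.read_gripper_width(): opening from 0.0 (shut) to 1.0 (fully open).
Only numpy, scipy, OpenCV 4.12 (cv2) and the standard library are available. Lean on these libraries where they do the work, as an engineer would, in place of code of your own. Each camera call takes 0.05 s, during which the arm holds its last target.

## Task

Close the open case of welding consumables on the tool cart: push its lid gently from behind until it is past upright, then take the hand away and let the lid drop by its own weight onto its rubber buffers. Then press the lid down lightly but firmly on its thumb pad until it snaps under the catch and stays shut when you let go. Do not force the lid, shove the case along the tray or move the tools and parts lying about.

Things in the scene. Friction and masses are not known exactly. Their poses are not given: they have to be found in the camera images.
- case: Loose grey sheet-steel case, 160 (x) by 220 (y) by 74 mm high, about 2 kg; origin at the centre of its underside. Its +x points to the hinge side, -x to the catch side, z up. The spring catch stands out 22 mm from the middle of the -x face, up to 82 mm above the underside. Slides along the tray if pushed sideways with over about 6 N. More than 22 N anywhere on case or lid is too much.
- lid (a joint): Lid angle (rad): 0 level, 1.57 upright, 1.92 leaning back on its stop; starts at 1.75 to 1.9. Hinge friction 0.1 N m, damper 0.12 N m s/rad, lid 0.25 to 0.5 kg: it starts to fall by itself at about 1.3 to 1.05, takes 1 to 3 s and must fall untouched from 0.6 down. It comes to rest unlatched on sprung buffers at about 0.10; latched it stays at 0 to 0.06.
- lid_hinge (a point): Middle of the hinge axis, at the case's top edge on its +x side, 74 mm above its underside; the axis runs along the case's y.
- lid_back (a point): Middle of the lid's outer face (seen from behind when open, the top when shut), 120 mm from the hinge axis. The lid is 226 mm wide, 14 mm thick and reaches 163 mm from the hinge axis, its steel strike lip in the middle of the free edge 175 mm. Pushing it over here or at the free edge takes 1 to 4 N; touch it slowly, at 30 mm/s or so.
- lid_pad (a point): Centre of the top of the black rubber thumb pad (24 x 60 mm) on the lid's outer face, 143 mm from the hinge axis. With the lid down, press here straight down: 5 to 12 N through 5 to 14 mm snaps it under the catch. The shut height was set by hand (differs by up to 8 mm, not measured), with a stiff stop (25 N/mm) behind it: press until the force rises to 14 or 15 N, then stop.
- pliers_1: Bystander: combination pliers lying flat, 62 x 177 x 19 mm; origin at the centre of the underside. Leave alone.
- pliers_2: Bystander: combination pliers, as the other. Leave alone.
- spanner: Bystander: combination spanner lying flat, 51 x 208 x 8 mm, origin at the centre of the underside. Leave alone.
- v_block: Bystander: steel V block, 50 x 50 x 30 mm, origin at the centre of the underside. Leave alone.
- tube: Bystander: square tube offcut, 40 x 110 x 40 mm, origin at the centre of the underside. Leave alone.
- stop_disc: Bystander: round eccentric stop disc, 60 mm across, 12 mm thick, origin at the centre of the underside. Leave alone.

How it is judged:
By the outcome, as a careful person would: the job done as asked, in the order asked, and still so for the second after the job is handed in, with the robot touching nothing.
It also fails if it takes over 58 s, if anything falls off the work surface, if the arm or the gripper's body presses on something with over 40 N, if the wrist force passes 120 N, or if a joint passes its speed limit or range.

## Working session

There is one attempt and no reset: what is moved stays moved. The work goes in short steps, each a Python script; the robot and the scene stay as the last script left them, time stands still between calls to the robot, and variables do not carry over. Pictures are saved under pics/ and viewed, and the job is handed in when it is done.

```bash
mkdir -p pics; ls; python3 - <<'E'
from cell import bot
import cv2, numpy as np
np.set_printoptions(precision=4,suppress=True)
for n in ["scene","top","wrist"]:
    im=bot.camera(n); cv2.imwrite(f"pics/{n}0.png",im[:,:,::-1])
    c=bot.calibration(n); print(n,{k:np.array(v).round(4).tolist() for k,v in c.items()})
    for t in ["case","lid","lid_hinge","lid_back","lid_pad","pliers_1","spanner","v_block","tube","stop_disc"]:
        print(t,[(np.round(d["bbox"]).tolist(),round(d["confidence"],2)) for d in bot.search_frame(n,t)][:3])
print(bot.read_clock(),bot.read_position(),bot.read_tool_rot())
E
```

```text
pics
scene {'mtx': [[406.3943, 0.0, 260.6681], [0.0, 406.3943, 190.8981], [0.0, 0.0, 1.0]], 'extrinsics': [[-0.5112, -0.8592, 0.0232, 0.2426], [-0.3707, 0.1961, -0.9078, 0.2797], [0.7754, -0.4726, -0.4187, 0.8761], [0.0, 0.0, 0.0, 1.0]]}
case [([178.0, 145.0, 102.0, 97.0], 0.79)]
lid [([176.0, 144.0, 62.0, 75.0], 0.71)]
lid_hinge [([176.0, 145.0, 62.0, 79.0], 0.89)]
lid_back [([179.0, 147.0, 59.0, 76.0], 0.82)]
lid_pad [([179.0, 144.0, 58.0, 76.0], 0.59)]
pliers_1 [([312.0, 202.0, 43.0, 15.0], 0.58), ([294.0, 194.0, 11.0, 6.0], 0.52)]
spanner [([314.0, 201.0, 40.0, 12.0], 0.57), ([179.0, 145.0, 58.0, 75.0], 0.51), ([127.0, 201.0, 40.0, 34.0], 0.44)]
v_block [([158.0, 247.0, 31.0, 24.0], 0.94)]
tube [([128.0, 202.0, 37.0, 31.0], 0.85)]
stop_disc [([143.0, 235.0, 20.0, 13.0], 0.57)]
top {'mtx': [[359.6342, 0.0, 250.4414], [0.0, 359.6342, 185.8292], [0.0, 0.0, 1.0]], 'extrinsics': [[0.0127, -0.9993, 0.0349, -0.0402], [-0.9946, -0.0162, -0.1023, 0.5299], [0.1028, -0.0334, -0.9941, 1.1229], [0.0, 0.0, 0.0, 1.0]]}
case [([163.0, 137.0, 96.0, 83.0], 0.98)]
lid [([162.0, 138.0, 39.0, 86.0], 
[... 172 characters left out ...]
.0, 49.0], 0.95), ([310.0, 197.0, 28.0, 51.0], 0.72)]
spanner [([331.0, 157.0, 23.0, 61.0], 0.76), ([164.0, 136.0, 36.0, 86.0], 0.69)]
v_block [([132.0, 216.0, 23.0, 21.0], 0.87), ([134.0, 181.0, 20.0, 13.0], 0.74)]
tube [([130.0, 134.0, 34.0, 28.0], 0.85)]
stop_disc [([133.0, 180.0, 22.0, 15.0], 0.5)]
wrist {'mtx': [[303.538, 0.0, 256.6425], [0.0, 303.538, 191.1497], [0.0, 0.0, 1.0]], 'hand_eye': [[1.0, 0.0009, -0.0002, -0.0004], [0.0005, -0.3219, 0.9468, -0.1419], [0.0007, -0.9468, -0.3219, 0.0829], [0.0, 0.0, 0.0, 1.0]]}
case []
lid []
lid_hinge []
lid_back []
lid_pad []
pliers_1 []
spanner []
v_block []
tube []
stop_disc []
1.65 [ 0.1656 -0.5245  0.2313] [-0.5703  0.5703 -0.418   0.418 ]
```

View pictures.

```bash
python3 - <<'E'
import cv2
a=cv2.imread("pics/top0.png")[110:270,110:370]; cv2.imwrite("pics/top0z.png",cv2.resize(a,None,fx=3,fy=3,interpolation=cv2.INTER_CUBIC))
a=cv2.imread("pics/scene0.png")[120:300,110:370]; cv2.imwrite("pics/scene0z.png",cv2.resize(a,None,fx=3,fy=3,interpolation=cv2.INTER_CUBIC))
E
```

```text
(no output)
```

View pics/top0z.png

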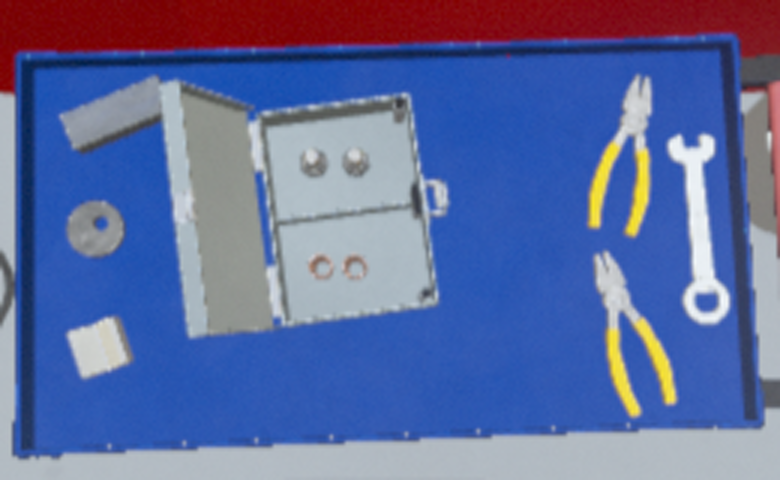

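View pics/scene0z.png

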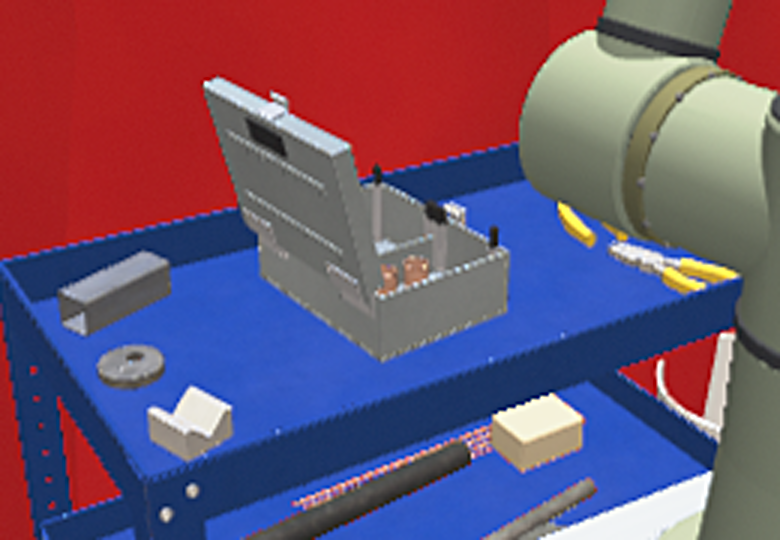

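View pics/scene0.png

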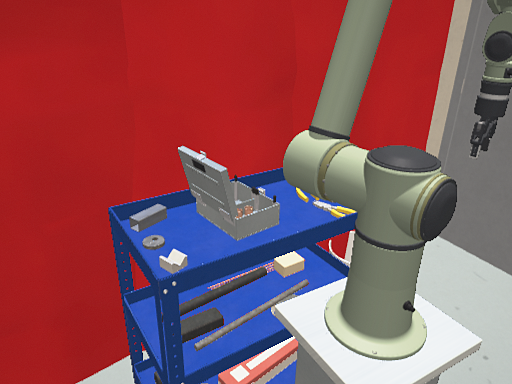

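View pics/top0.png

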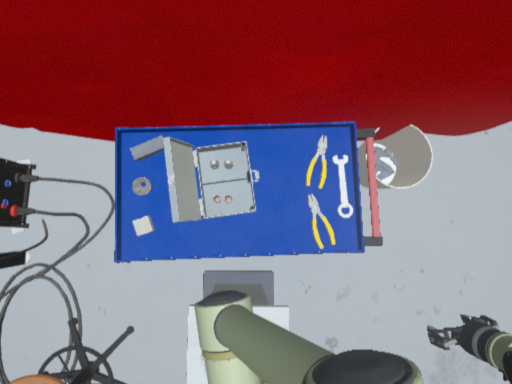

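```bash
cat > h.py <<'E'
from cell import bot
import numpy as np, cv2
from scipy.optimize import least_squares
from scipy.spatial.transform import Rotation as R
np.set_printoptions(precision=4,suppress=True)
def proj(cam,P):
    c=bot.calibration(cam); E=np.array(c["extrinsics"]); q=np.asarray(P)@E[:3,:3].T+E[:3,3]
    q=q@np.array(c["mtx"]).T; return q[:,:2]/q[:,2:]
def case2w(p,P):
    c,s=np.cos(p[2]),np.sin(p[2]); P=np.asarray(P,float)
    return np.c_[p[0]+c*P[:,0]-s*P[:,1],p[1]+s*P[:,0]+c*P[:,1],P[:,2]]
def lidpt(th,r,n,y): # r along the lid, n out of outer face
    return [.08-r*np.cos(th)+n*np.sin(th),y,.074+r*np.sin(th)+n*np.cos(th)]
E
python3 - <<'E'
from h import *
Z=lambda a,o:np.array(a,float)/3+np.array(o)-0.33
tp=Z([(263,113),(408,95),(437,302),(283,325)],(110,110)); tP=[(.08,-.11,.074),(-.08,-.11,.074),(-.08,.11,.074),(.08,.11,.074)]
tl=Z([(163,85),(188,336)],(110,110))
sp=Z([(382,358),(507,312),(508,256)],(110,120)); sP=[(.08,.11,0),(-.08,.11,0),(-.08,.11,.074)]
sl=Z([(205,83),(350,153)],(110,120))
def f(p):
    L=[lidpt(p[3],.163,.014,y) for y in(-.113,.113)]
    return np.r_[proj("top",case2w(p,tP+L))-np.r_[tp,tl],proj("scene",case2w(p,sP+L))-np.r_[sp,sl]].ravel()
r=least_squares(f,[.5,.1,1.57,1.8],loss='soft_l1'); p=r.x
print(p,np.round(f(p).reshape(-1,2),1).tolist())
np.save("p.npy",p)
for n,q in [("hinge",lidpt(p[3],0,0,0)),("back",lidpt(p[3],.12,.014,0)),("edge",lidpt(p[3],.163,.014,0)),("case+y",[0,.11,.074]),("catch",[-.102,0,.082])]: print(n,case2w(p,[q])[0])
# bystanders at z
c=bot.calibration("top");E=np.array(c["extrinsics"]);K=np.array(c["mtx"])
def at(u,v,z):
    d=E[:3,:3].T@np.linalg.inv(K)@[u,v,1]; o=-E[:3,:3].T@E[:3,3]; return o+d*(z-o[2])/d[2]
for n,u,v,z in [("tube r",163.5,137,.04),("tube",147,149,.04),("disc",142,186,.012),("vb",143,225,.03),("tray TL",116,128,.03),("tray BL",116,262,.03),("tray TR",357,124,.03),("tray BR",363,250,.03)]: print(n,at(u,v,z))
E
```

```text
[0.5454 0.0471 1.7295 1.813 ] [[-2.9, 0.3], [0.1, -0.7], [0.8, 0.5], [-0.1, 0.4], [3.5, -0.9], [5.9, 0.1], [-0.1, 2.5], [-0.0, 0.9], [0.7, -2.0], [-1.8, 0.4], [-5.6, 0.5]]
hinge [0.5328 0.1261 0.074 ]
back [0.5261 0.1679 0.1871]
edge [0.5245 0.1781 0.2289]
case+y [0.4368 0.0297 0.074 ]
catch [ 0.5615 -0.0537  0.082 ]
tube r [0.6809 0.2468 0.04  ]
tube [0.6411 0.2972 0.04  ]
disc [0.5259 0.3152 0.012 ]
vb [0.4017 0.302  0.03  ]
tray TL [0.7095 0.401  0.03  ]
tray BL [0.2872 0.3797 0.03  ]
tray TR [ 0.7402 -0.3802  0.03  ]
tray BR [ 0.3316 -0.3921  0.03  ]
```

```bash
python3 - <<'E'
import cv2,numpy as np
from h import *
p=np.load("p.npy")
out=[]
for n,(x0,y0,w,h) in [("scene",(170,138,120,110)),("top",(155,130,110,100))]:
    a=cv2.imread(f"pics/{n}0.png")[y0:y0+h,x0:x0+w]; a=cv2.resize(a,(int(6*w),int(6*h*1)) ,interpolation=cv2.INTER_LINEAR)
    a=a[:600,:800]
    L=[lidpt(p[3],r,m,y) for r in(0.0,.163) for m in (0,.014) for y in(-.113,.113)]+[(x,y,z) for x in(-.08,.08) for y in (-.11,.11) for z in (0,.074)]
    for i,q in enumerate(proj(n,case2w(p,L))):
        cv2.circle(a,tuple(int(v) for v in (q-[x0,y0]+.5)*6),3,(0,0,255) if i<8 else (0,255,0),-1)
    cv2.imwrite(f"pics/{n}0f.png",a)
E
```

```text
(no output)
```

View pics/scene0f.png

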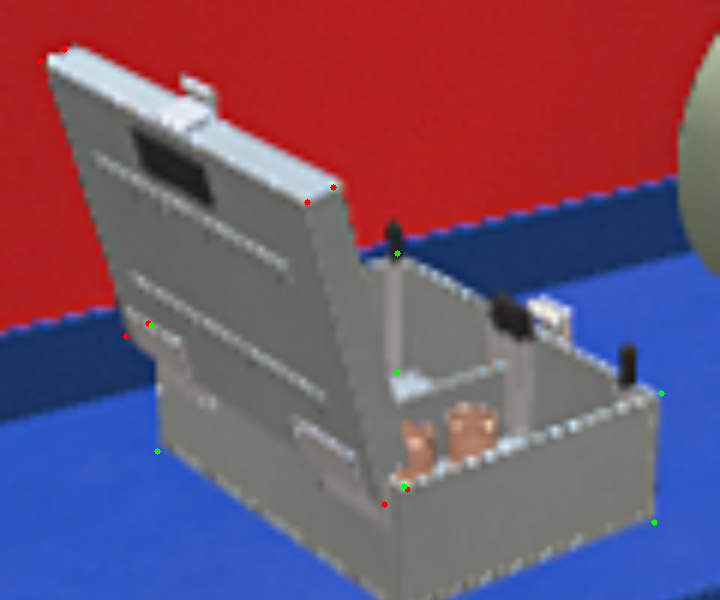

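View pics/top0f.png

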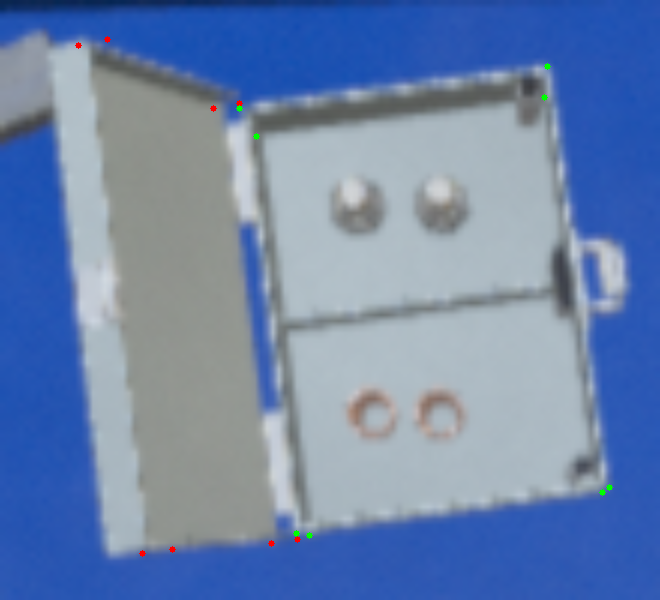

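```bash
python3 - <<'E'
from h import *
Z=lambda a,o:np.array(a,float)/6+np.array(o)-0.5
tp=Z([(245,105),(547,67),(605,490),(300,533),(52,45),(108,553),(90,50),(145,545)],(155,130))
sp=Z([(390,602),(655,518),(657,395),(158,450),(47,60),(307,202),(335,183)],(170,138))
tP=[(.08,-.11,.074),(-.08,-.11,.074),(-.08,.11,.074),(.08,.11,.074)]
sP=[(.08,.11,0),(-.08,.11,0),(-.08,.11,.074),(.08,-.11,0)]
def f(p):
    o=p[4]+.014
    L=[lidpt(p[3],.163,o,y) for y in(-.113,.113)]; I=[lidpt(p[3],.163,p[4],y) for y in(-.113,.113)]
    return np.r_[proj("top",case2w(p,tP+L+I))-tp,proj("scene",case2w(p,sP+L+I[1:]))-sp].ravel()
r=least_squares(f,[.5,.1,1.57,1.8,0.]); p=r.x
print(p,np.round(f(p).reshape(-1,2),1).tolist(),np.sqrt(np.diag(np.linalg.inv(r.jac.T@r.jac))))
np.save("p.npy",p)
E
```

```text
[0.5453 0.0472 1.7275 1.6586 0.0313] [[-0.9, 0.6], [0.1, 0.1], [0.7, -0.3], [-0.7, 0.1], [1.6, 0.1], [2.8, 0.5], [0.4, -1.6], [2.0, 1.0], [2.2, 3.7], [-0.1, 0.8], [0.6, -0.3], [-0.1, 0.2], [-3.3, -0.5], [-2.4, -0.7], [-2.5, 0.8]] [0.001  0.0012 0.0059 0.0394 0.0066]
```

```bash
python3 - <<'E'
from h import *
Z=lambda a,o:np.array(a,float)/6+np.array(o)-0.5
tp=Z([(245,105),(547,67),(605,490),(300,533),(52,45),(108,553),(90,50),(145,545),(235,95),(272,540)],(155,130))
sp=Z([(402,606),(655,518),(657,395),(158,450),(47,60),(307,202),(335,183)],(170,138))
tP=[(.08,-.11,.074),(-.08,-.11,.074),(-.08,.11,.074),(.08,.11,.074)]
sP=[(.08,.11,0),(-.08,.11,0),(-.08,.11,.074),(.08,-.11,0)]
def mk(nt,ns,tag):
  def f(p):
    o=p[4]+.014
    L=[lidpt(p[3],.163,o,y) for y in(-.113,.113)]; I=[lidpt(p[3],.163,p[4],y) for y in(-.113,.113)]
    H=[lidpt(p[3],p[5],p[4],y) for y in(-.113,.113)]
    return np.r_[(proj("top",case2w(p,tP+L+I+H))-tp)*nt,(proj("scene",case2w(p,sP+L+I[1:]))-sp)*ns].ravel()
  r=least_squares(f,[.5,.1,1.57,1.8,0.,0.]); p=r.x
  print(tag,p,np.round(f(p).reshape(-1,2),1).tolist())
  return p
np.save("p.npy",mk(1,1,"both"))
mk(1,.01,"top"); mk(.01,1,"scene")
E
```

```text
both [0.5456 0.0471 1.7236 1.8178 0.0054 0.0085] [[-0.7, 0.4], [0.3, 0.0], [0.6, -0.3], [-0.8, -0.1], [2.5, 0.1], [3.3, 0.1], [1.0, -1.7], [2.1, 0.7], [-1.8, 1.0], [1.4, 0.0], [0.1, 3.0], [-0.1, 0.8], [0.6, -0.2], [0.0, 0.1], [-2.9, 1.0], [-2.3, 1.1], [-2.6, 1.8]]
top [0.5454 0.0465 1.7133 1.8802 0.0024 0.0141] [[-0.2, 0.2], [0.9, 0.3], [0.5, 0.1], [-1.0, -0.2], [0.8, 0.2], [0.7, 0.1], [-0.8, -1.6], [-0.7, 0.7], [-1.3, 0.3], [1.2, -0.2], [-0.0, 0.0], [0.0, 0.0], [0.0, -0.0], [0.0, -0.0], [-0.0, 0.0], [-0.0, 0.0], [-0.1, 0.0]]
scene [ 0.55    0.0444  1.7249  1.878  -0.011   0.045 ] [[0.0, -0.0], [0.0, -0.0], [0.0, -0.0], [0.0, -0.0], [0.1, -0.0], [0.1, -0.0], [0.0, -0.0], [0.1, -0.0], [-0.0, -0.0], [0.0, -0.0], [0.2, 2.1], [-0.1, -0.0], [0.6, -1.0], [0.2, -0.6], [-0.6, -0.3], [0.1, -0.7], [-0.3, -0.2]]
```

```bash
cat >> h.py <<'E'
P=np.array([.546,.0465,1.72])
def quat(sgn=1,yaw=P[2]):
    X=sgn*np.array([-np.sin(yaw),np.cos(yaw),0]);Y=np.array([0,0,-1.]);Zx=np.cross(X,Y)
    q=R.from_matrix(np.c_[X,Y,Zx]).as_quat(); return np.r_[q[3],q[:3]]
def H(dx,z,y=0): # dx from hinge along case +x
    return case2w(P,[[.08+dx,y,z]])[0]
E
python3 - <<'E'
from h import *
for s in (1,-1):
    print(s,bot.solve_ik(H(.115,.42),quat(s)),bot.solve_ik(H(.115,.195),quat(s)),bot.solve_ik(H(-.14,.15),quat(s)))
print(bot.read_clock())
E
```

```text
1 [ 0.304   0.3247  0.2794  1.5254  0.     -1.416 ] [ 0.304   0.3883 -0.1975  0.9851  0.     -1.416 ] [-0.1561  0.4024 -0.3005  0.8679  0.     -1.8761]
-1 [0.304  0.3247 0.2794 1.5254 0.     1.7256] [ 0.304   0.3883 -0.1975  0.9851  0.      1.7256] [-0.1561  0.4024 -0.3005  0.8679  0.      1.2655]
1.65
```

```bash
python3 - <<'E'
from h import *
p0=bot.read_position()
bot.move_linear([p0[0],p0[1],.42],speed=.25)
bot.set_gripper(0.0)
bot.move_pose(H(.13,.42),quat(-1))
print(bot.read_clock(),bot.read_position())
pos=bot.read_position();q=bot.read_tool_rot()
cv2.imwrite("pics/w1.png",bot.camera("wrist")[:,:,::-1])
bot.move_linear(H(.13,.20),speed=.15)
print(bot.read_clock(),bot.read_ft_force())
cv2.imwrite("pics/w2.png",bot.camera("wrist")[:,:,::-1]);cv2.imwrite("pics/s2.png",bot.camera("scene")[:,:,::-1])
E
```

```text
6.3167 [0.5151 0.2534 0.42  ]
7.9833 [0.2583 0.0949 0.6872]
```

View pics/w2.png

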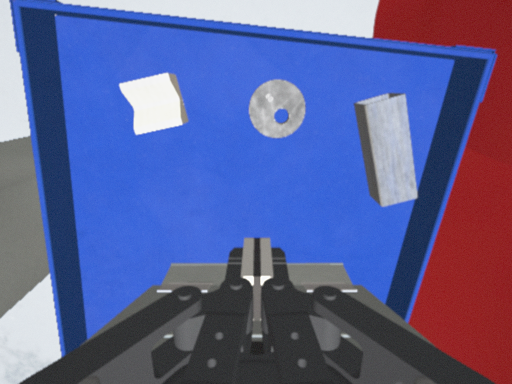

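View pics/s2.png

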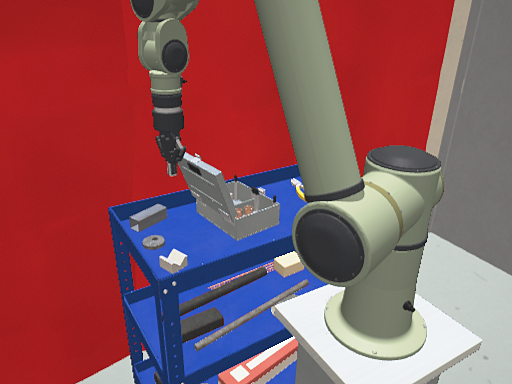

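View pics/w1.png

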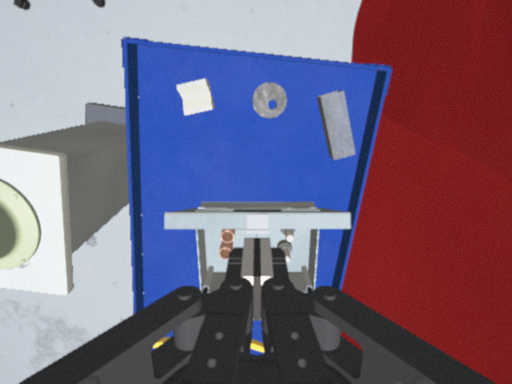

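```bash
python3 - <<'E'
from h import *
hx=np.array([np.cos(P[2]),np.sin(P[2]),0]);hp=H(0,0)
rep=lambda: print(round(float((bot.read_position()-hp)@hx),4),bot.read_ft_force(),bot.read_clock())
bot.move_linear(H(.10,.195),speed=.08,until_force=3);rep()
print(bot.move_linear(H(.04,.195),speed=.03,until_force=1.2));rep()
for n in("top","scene"): cv2.imwrite(f"pics/{n}3.png",bot.camera(n)[:,:,::-1])
E
```

```text
0.0994 [-0.5439  0.5074 -0.3739] 8.6167
True
0.0823 [0.6257 0.7665 0.8572] 9.4833
```

```bash
python3 - <<'E'
from h import *
hx=np.array([np.cos(P[2]),np.sin(P[2]),0]);hp=H(0,0)
def rep(): 
    f=np.mean([bot.read_ft_force() for _ in range(5)],0); print(round(float((bot.read_position()-hp)@hx),4),f,round(float(f@hx),2),bot.read_clock())
rep()
print(bot.move_linear(H(.05,.195),speed=.03,until_force=4.5));rep()
for n in("top","scene"): cv2.imwrite(f"pics/{n}4.png",bot.camera(n)[:,:,::-1])
a=np.hstack([cv2.imread("pics/top4.png")[110:270,110:300],cv2.imread("pics/scene4.png")[130:290,110:300]])
cv2.imwrite("pics/c4.png",cv2.resize(a,None,fx=2.1,fy=2.1))
E
```

```text
0.0827 [-0.0121  0.6638 -0.1653] 0.66 9.5833
False
0.0498 [ 0.2484 -0.5949 -0.3366] -0.63 10.8333
```

View pics/c4.png

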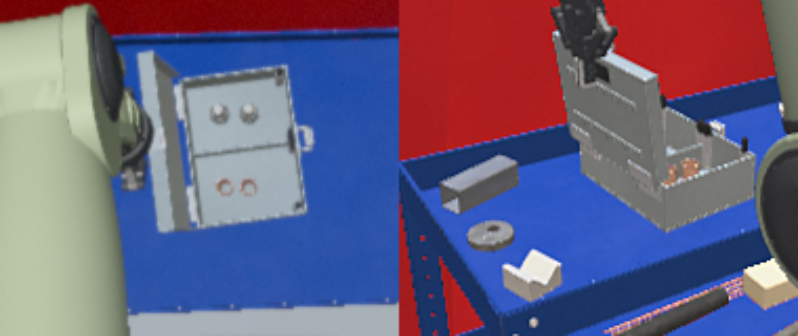

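```bash
python3 - <<'E'
from h import *
hx=np.array([np.cos(P[2]),np.sin(P[2]),0]);hp=H(0,0)
def rep(): 
    f=np.mean([bot.read_ft_force() for _ in range(3)],0); print(round(float((bot.read_position()-hp)@hx),4),f,round(float(f@hx),2),bot.read_clock())
for d in (0.01,-.025):
    print(bot.move_linear(H(d,.195),speed=.035,until_force=4.5));rep()
    cv2.imwrite(f"pics/s5_{d}.png",bot.camera("scene")[:,:,::-1])
a=np.hstack([cv2.imread("pics/s5_0.01.png")[130:290,110:300],cv2.imread("pics/s5_-0.025.png")[130:290,110:300]])
cv2.imwrite("pics/c5.png",cv2.resize(a,None,fx=2.1,fy=2.1))
E
```

```text
False
0.0099 [ 0.5729 -0.0134  0.1424] -0.1 12.225
False
-0.0249 [-0.5733  0.5621  0.3682] 0.64 13.425
```

View pics/c5.png

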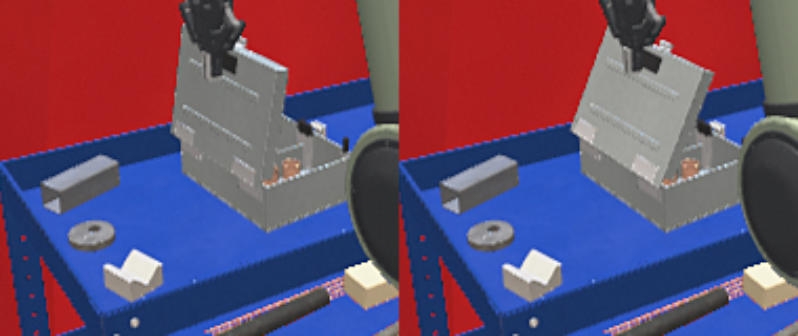

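```bash
python3 - <<'E'
from h import *
prev=bot.camera("scene").astype(int)
for d in (-.032,-.039,-.046,-.053):
    u=bot.move_linear(H(d,.195),speed=.03,until_force=4.5)
    bot.wait(.3)
    a=bot.camera("scene").astype(int); bot.wait(.15); b=bot.camera("scene")
    m=(abs(a-b).max(2)>40)[130:290,150:280].sum(); print(d,u,m,bot.search_frame("scene","lid")[:1],bot.read_clock())
    cv2.imwrite(f"pics/s6.png",b[130:290,110:300,::-1].repeat(3,0).repeat(3,1))
    if m>150: break
E
```

```text
-0.032 False 601 [{'bbox': [189.2, 154.1, 79.5, 62.2], 'confidence': 0.66}] 14.5083
```

View pics/s6.png

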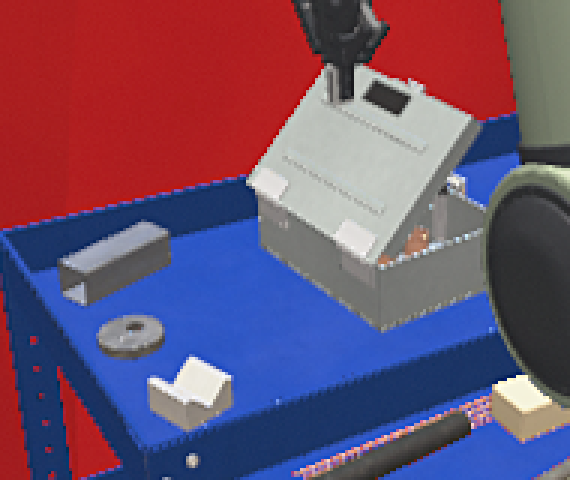

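The lid is past upright and falling away by itself (pad at ~(388,97) in the zoom, clear of the finger). I'll lift the hand away and watch.

```bash
python3 - <<'E'
from h import *
p=bot.read_position(); bot.move_linear([p[0],p[1],.27],speed=.15)
bot.wait(1.5)
ims=[]
a=bot.camera("scene").astype(int); bot.wait(.3); b=bot.camera("scene")
print((abs(a-b).max(2)>40)[130:290,150:280].sum(),bot.read_clock())
t=bot.camera("top"); pw=bot.read_position(),bot.read_tool_rot(); w=bot.camera("wrist")
for n in("scene","top","wrist"):
  print(n,[bot.search_frame(n,k)[:2] for k in("lid_pad","lid","case")])
print(pw,bot.read_clock())
cv2.imwrite("pics/s7.png",b[130:290,110:300,::-1].repeat(3,0).repeat(3,1));cv2.imwrite("pics/t7.png",t[:,:,::-1]);cv2.imwrite("pics/w7.png",w[:,:,::-1])
E
```

```text
0 17.0583
scene [[{'bbox': [194.7, 172.7, 78.8, 46.3], 'confidence': 0.91}], [{'bbox': [192.5, 172.3, 83.7, 44.2], 'confidence': 0.59}], [{'bbox': [192.4, 172.0, 84.4, 69.3], 'confidence': 0.89}, {'bbox': [191.2, 171.9, 81.9, 43.5], 'confidence': 0.34}]]
top [[{'bbox': [207.5, 136.2, 48.3, 83.1], 'confidence': 0.73}], [{'bbox': [205.6, 138.8, 49.7, 79.3], 'confidence': 0.6}], [{'bbox': [206.8, 137.9, 51.3, 80.6], 'confidence': 0.75}]]
wrist [[{'bbox': [150.9, 132.2, 217.0, 143.1], 'confidence': 0.83}], [{'bbox': [149.4, 135.9, 215.2, 138.9], 'confidence': 0.93}], [{'bbox': [152.3, 127.7, 213.1, 149.3], 'confidence': 0.62}]]
(array([0.5388, 0.094 , 0.27  ]), array([ 0.7053, -0.705 , -0.0522,  0.0535])) 17.6083
```

View pics/s7.png

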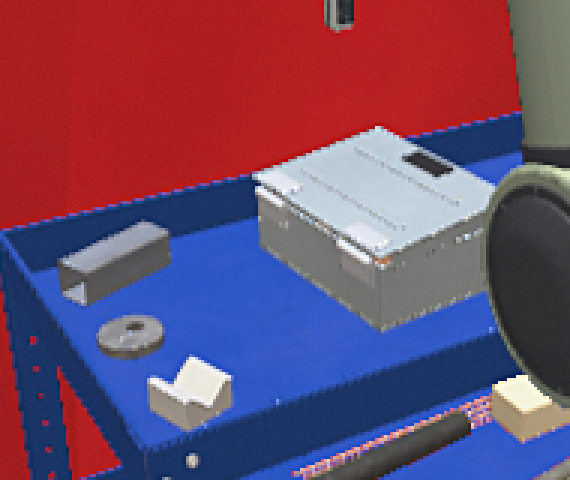

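View pics/w7.png

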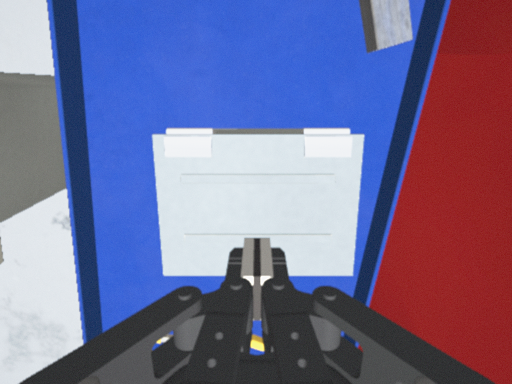

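View pics/t7.png

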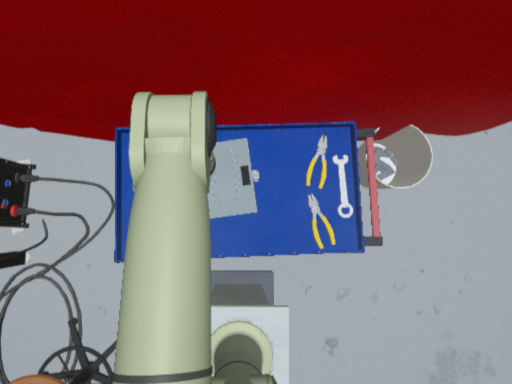

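```bash
python3 - <<'E'
from h import *
t=cv2.imread("pics/t7.png");g=t[160:192,236:256].max(2); ys,xs=np.where(g<70); print(len(xs),xs.mean()+236,ys.mean()+160,xs.min()+236,xs.max()+236,ys.min()+160,ys.max()+160)
c=bot.calibration("top");E=np.array(c["extrinsics"]);K=np.array(c["mtx"])
u,v=xs.mean()+236,ys.mean()+160
d=E[:3,:3].T@np.linalg.inv(K)@[u,v,1]; o=-E[:3,:3].T@E[:3,3]; w=o+d*(.106-o[2])/d[2]; print("pad top cam",w)
m=case2w(P,[lidpt(.1,.143,.018,0)]); print("model",m,proj("top",m),proj("scene",m))
print("scene bbox pad pix", )
s=cv2.imread("pics/s7.png")[1::3,1::3]; g=s[48:62,125:160].max(2); ys,xs=np.where(g<70); print(xs.mean()+235,ys.mean()+178,len(xs))
E
```

```text
97 244.88659793814432 175.01030927835052 241 248 167 184
pad top cam [ 0.5546 -0.0129  0.106 ]
model [[ 0.555  -0.0133  0.1062]] [[245.0449 174.8842]] [[251.9668 182.873 ]]
scene bbox pad pix
252.30769230769232 184.19230769230768 52
```

```bash
python3 - <<'E'
from h import *
q=quat(-1); x,y=.5548,-.0130
bot.move_linear([x,y,.20],speed=.15,until_force=8)
print(bot.read_position(),bot.read_clock())
bot.move_linear([x,y,.125],speed=.08,until_force=5)
f0=np.mean([bot.read_ft_force() for _ in range(5)],0); print(f0,bot.read_clock())
print(bot.move_linear([x,y,.098],speed=.02,until_force=3),bot.read_position(),bot.read_ft_force(),bot.read_clock())
cv2.imwrite("pics/w8.png",bot.camera("wrist")[:,:,::-1])
cv2.imwrite("pics/s8.png",bot.camera("scene")[130:290,150:340,::-1].repeat(3,0).repeat(3,1))
E
```

```text
[ 0.555  -0.0126  0.2005] 18.6167
[0.5261 0.8257 0.8699] 19.7
True [ 0.5547 -0.0136  0.1038] [ 0.639  -0.1582  0.6419] 20.675
```

View pics/s8.png

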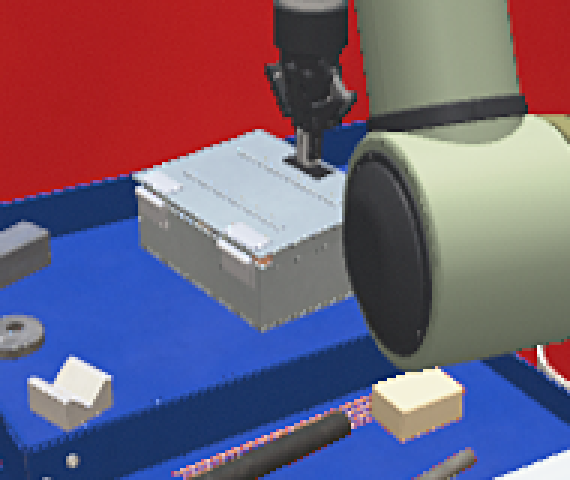

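View pics/w8.png

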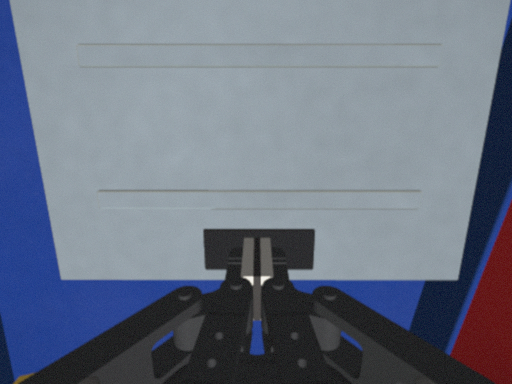

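```bash
python3 - <<'E'
from h import *
x,y=.5548,-.0130
hit=bot.move_linear([x,y,.072],speed=.004,until_force=13.8)
print(hit,bot.read_position(),[bot.read_ft_force() for _ in range(4)],bot.read_clock())
E
```

```text
True [ 0.5546 -0.0142  0.0951] [array([-1.9284,  1.1735,  7.5948]), array([-1.9284,  1.1735,  7.5948]), array([-1.9284,  1.1735,  7.5948]), array([-1.9284,  1.1735,  7.5948])] 24.0333
```

```bash
python3 - <<'E'
from h import *
x,y=.5548,-.0130
cv2.imwrite("pics/s9a.png",bot.camera("scene")[:,:,::-1])
bot.move_linear([x,y,.16],speed=.04)
print(bot.read_ft_force())
bot.move_linear(H(.0,.27),speed=.15)
bot.wait(.3)
cv2.imwrite("pics/s9.png",bot.camera("scene")[:,:,::-1]);cv2.imwrite("pics/t9.png",bot.camera("top")[:,:,::-1]);cv2.imwrite("pics/w9.png",bot.camera("wrist")[:,:,::-1])
print(bot.read_position(),bot.read_clock())
a=cv2.imread("pics/s7.png")[1::3,1::3][35:125,75:170]; b=cv2.imread("pics/s9.png")[165:255,185:280]
cv2.imwrite("pics/c9.png",cv2.resize(np.hstack([a,b]),None,fx=4,fy=4))
E
```

```text
[ 0.2453 -0.6332 -0.6107]
[0.5341 0.1255 0.27  ] 27.6417
```

View pics/c9.png

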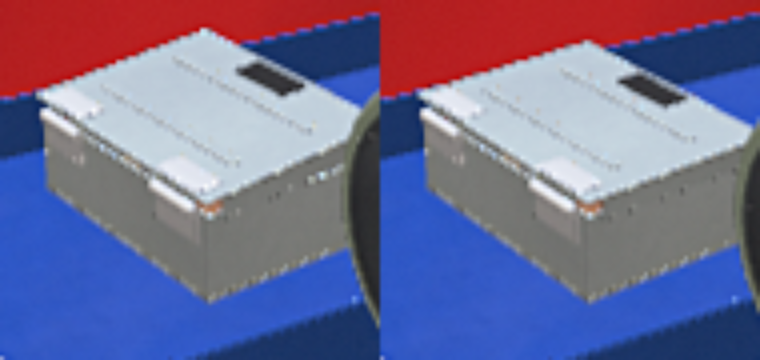

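View pics/w9.png

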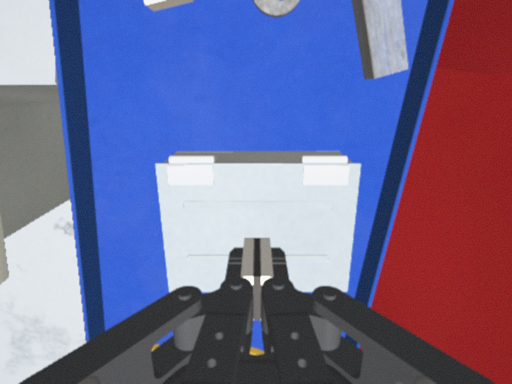

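```bash
python3 - <<'E'
from h import *
bot.wait(1.0)
def pad(im):
    g=im[176:196,238:268].max(2); ys,xs=np.where(g<70); return xs.mean()+238,ys.mean()+176,len(xs)
s7=np.zeros((384,512,3),np.uint8)+255; s7[130:290,110:300]=cv2.imread("pics/s7.png")[1::3,1::3]
print("rest",pad(s7),"9",pad(cv2.imread("pics/s9.png")),"now",pad(bot.camera("scene")),bot.read_clock())
for th in(.1,.06,.03,0): print(th,proj("scene",case2w(P,[lidpt(th,.143,.018,0)])))
t=bot.camera("top"); cv2.imwrite("pics/t10.png",np.hstack([cv2.imread("pics/t7.png")[110:270,200:370],t[110:270,200:370,::-1]]).repeat(2,0).repeat(2,1))
E
```

```text
rest (np.float64(252.30769230769232), np.float64(184.19230769230768), 52) 9 (np.float64(252.46666666666667), np.float64(187.0222222222222), 45) now (np.float64(252.46666666666667), np.float64(187.0222222222222), 45) 28.6917
0.1 [[251.9668 182.873 ]]
0.06 [[252.2363 184.4365]]
0.03 [[252.4003 185.6239]]
0 [[252.5315 186.8229]]
```

View pics/t10.png

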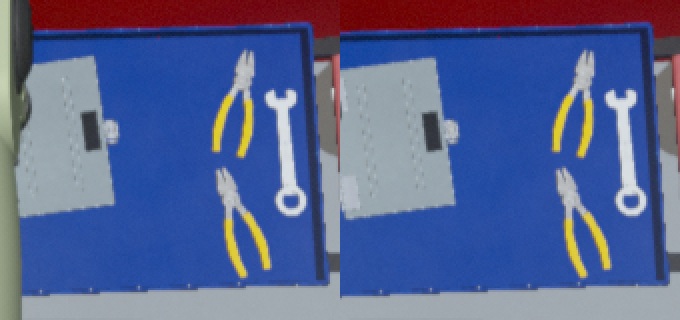

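```bash
python3 - <<'E'
from h import *
bot.close_job()
E
```

```text
the job is handed in; nothing more can be done
```

The case is shut and latched, and I handed the job in at about 29 s of robot time with the hand clear of everything.

- **Closing:** I pushed the lid slowly from behind with the shut fingers. The 4.5 N force guard never tripped. At about 1.1 rad the lid fell away by itself. I lifted the hand clear, and the lid came to rest on its buffers.
- **Latching:** I pressed straight down on the thumb pad at 4 mm/s until the force guard tripped at about 14 N. The pad went down about 9 mm. I didn't detect the snap itself.
- **Checks after letting go:**
  - In the scene picture the pad sits 2.8 pixels lower than at rest, which puts the lid at about 0.03 rad. It had not moved in a second picture about a second later.
  - In the pictures, the case, both pairs of pliers and the spanner show no visible shift. I didn't compare the V block, tube and disc before and after, but the hand never went low near them.
- **Doubtful readings:** My first fits of the open lid from the two cameras differed by about 3 pixels. The pad position from the top camera later agreed with my model to within 1 mm. The force sensor's noise was about 1 N, so the push force is known only roughly.

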